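# Change over the plates in a torque-knob clamping fixture

### The arm

A 6-joint arm with a two-finger parallel gripper is mounted at the origin on a cart in front of the work surface, level with it; the furniture and walls round the work are solid. World frame = base frame: x ahead of the robot, y to its left, z up, the work surface at z = 0. Lengths are in mm, angles in degrees, forces in N, time in s.
With the tool pointing down it reaches from about 425 to 1125 mm from the base axis. Payload 14.9 kg.
Tool frame: the origin (TCP) lies at the very end of the fingers, on their centre line; the grasp point (between the pads) lies 19 mm behind it (ctrl.grip_depth is the distance from the TCP to the grasp point, in mm); z points along the fingers, y is the line along which they close (so a half turn about z gives the same grasp; the last joint's range is limited). The gripper opens to 91 mm and grips with 3 to 60 N. Pads are 32 mm wide; open, the fingers measure 118 mm over their backs; the gripper's body (76 mm by 178 mm) begins 60 mm behind the grasp point.
Start: joints at [-79.143, 21.709, 99.362, -0, 58.929, -1.908], TCP at [154.667, -682.712, 213.932] pointing down, gripper open.
Joint ranges: [-158.91, 158.91], [-42.39, 125.64], [0.06, 152.35], [-60.88, 240.88], [17.5, 164.5], [-176.32, 176.32]. Speed limits (degrees/s): [108.29, 108.29, 136.94, 180, 180, 180].

### API

Orientations are given as a 3x3 rotation matrix whose columns are the frame's x, y, z axes.
In Python, from bench import ctrl gives the robot as it stands.
- The arm moves only by the tool send_rows, never from a script. Its arguments are lists of equal length, an entry for each row: "xyz": the shift along the world's x, y, z in cm, a list of three; "spin": the turn about the world's z in degrees; "grip": the opening in per cent of the stroke, from 0 (shut) to 100 (fully open). In form: {"xyz": [[x, y, z], ...], "spin": [spin, ...], "grip": [grip, ...]}. A call has 1 to 5 rows; each row shifts and turns the commanded pose from where the row before left it; what a row does not reach is not made up. A row lasts 1/10 s, in which the tool goes at most 50 mm and 8.59 degrees, less where a joint would pass 70% of its speed; a pose out of reach is approached as far as the arm can. A call with a gripper value outside its range is refused whole. The fingers move at their own pace and stop on an object; the grip force is fixed at half the most. Time passes only in rows, so rows that do not move let the fingers close. It gives the time, the measured TCP pose, the force, the opening and the grip force at its end, in the units of the state.
- ctrl.get_obs(): the state, without advancing time (a new reading comes with each control period).
- ctrl.grab_frame(name): name is "side" or "top"; returns (picture, depth): 400x640x3 uint8, red, green, blue; 400x640 float32, mm along the optical axis (not along the pixel's ray), 0 where there is no reading.
- ctrl.camera_model(name): a dict with "K" (3x3 intrinsics, pixels), "distortion" ([k1, k2, p1, p2, k3] as OpenCV has them; the pictures are not rectified), "extrinsics" (4x4, takes a point from camera to world coordinates). Camera axes: x right, y up, looking along -z (the intrinsics and any distortion apply to the point x, -y, -z); pixel columns grow to the right and rows downward; lengths in mm; the calibration is good to about 2 mm. A picture is of the moment at which its call begins. camera_model takes no time and is no camera call.
- ctrl.finish_job(): hands the job in; it is judged then, once.
The state is a dict: "clock": time; "joints": joint angles; "qd": joint speeds; "joint_torque": joint torques, N m; "eef_pos": TCP position; "orientation": TCP orientation; "contact_force": force on the tool from outside, world axes, zero at the start; "wrist_torque": the same for the moment, N m; "grip_width": finger opening in mm; "grip_force": force on a finger pad.
Only numpy, scipy, OpenCV 4.12 (cv2) and the standard library are available. Lean on these libraries where they do the work, as an engineer would, in place of code of your own. Each camera call takes 0.05 s, during which the arm holds its last target. There are 200 camera calls.

### The job

Turn the fixture's torque knob anticlockwise until it clicks over and the jaw opens, lift out the finished plates (with two holes) and lay them flat on the wooden board, and lay every plain blank from the bench flat in the fixture's bed, side by side and square across from jaw to jaw. When all are in, turn the knob clockwise until it clicks over again to clamp them, and leave the bearing, the wrench and the gear where they are.

Things in the scene. Friction and masses are not known exactly. Their poses are not given: they have to be found in the camera images.
- fixture: clamping fixture fixed to the bench: aluminium base plate 15 mm high whose top is the bed, x -62..+52 mm, y -116..+192 mm in its own frame. Origin: on the bench below the bed's middle; z up, x from the moving front jaw to the fixed rear jaw (face at x = +35 mm). Jaws stand 14 mm above the bed, y -112..+98 mm. An end stop 10 mm high closes the bed at y = -107 mm; the knob's housing stands at y +115..+185 mm
- bed_centre (a point): middle of the bed, on its top face, 15 mm above the bench; axes as the fixture. Plates lie side by side along y, each with its 70 mm side along x, from jaw to jaw; room for three, 60 mm apart (y = -60, 0, +60 mm), which leaves 30 mm between them for the fingers
- jaw_face (a point): middle of the front jaw's face, 6 mm above the bed, axes as the fixture. Only the knob drives this jaw: it stands at x = -35 mm from the bed's middle when tight and about -46 mm when released. Its face is a light sprung pad that presses the plates against the rear jaw with about 4.5 N in all; a plate laid more than 0.1 rad askew may jam there askew
- torque_knob (a joint): angle of the torque knob on its upright axis, rad: 0 = tight, 1.2 = released, growing anticlockwise from above, end stops just beyond both. A sprung detent half-way takes up to about 0.2 N m; past 0.6 it clicks over towards the far rest. Clicked home it reads under 0.1 or over 1.1. A steel pin in the housing's front moves 8 mm out and back as it clicks
- knob_grip (a point): the knob's grip: a black bar 56 mm long (its own x), 14 mm thick (its own y), 24 mm high, white pointer line on top. Point on the turning axis at mid-bar, 49 mm above the bench; bar top at 61 mm, foot disc (54 mm across) at 38 mm, housing (70 x 70 mm) top at 34 mm. It turns with the knob: -0.6 rad from the fixture's x axis when tight, +0.6 when released
- board_top (a point): middle of the top of the wooden offcut board, 18 mm above the bench; the board is 130 mm along its own x and 190 mm along its own y, fixed, with room for three plates side by side 58 mm apart along its y
- drilled_a_c (a point): finished plate with two countersunk holes (2 or 3 of them are clamped in the fixture at the start): flat steel plate 70 x 30 x 6 mm (long side = its own x, 30 mm = its own y, z up), about 0.1 kg. This point is its centre, 3 mm above its underside. 
- drilled_b_c (a point): finished plate with two countersunk holes (2 or 3 of them are clamped in the fixture at the start): flat steel plate 70 x 30 x 6 mm (long side = its own x, 30 mm = its own y, z up), about 0.1 kg. This point is its centre, 3 mm above its underside. 
- drilled_c_c (a point): finished plate with two countersunk holes (2 or 3 of them are clamped in the fixture at the start): flat steel plate 70 x 30 x 6 mm (long side = its own x, 30 mm = its own y, z up), about 0.1 kg. This point is its centre, 3 mm above its underside. 
- blank_a_c (a point): plain blank without holes (three of them lie on the bench in front of the fixture at the start): flat steel plate 70 x 30 x 6 mm (long side = its own x, 30 mm = its own y, z up), about 0.1 kg. This point is its centre, 3 mm above its underside. 
- blank_b_c (a point): plain blank without holes (three of them lie on the bench in front of the fixture at the start): flat steel plate 70 x 30 x 6 mm (long side = its own x, 30 mm = its own y, z up), about 0.1 kg. This point is its centre, 3 mm above its underside. 
- blank_c_c (a point): plain blank without holes (three of them lie on the bench in front of the fixture at the start): flat steel plate 70 x 30 x 6 mm (long side = its own x, 30 mm = its own y, z up), about 0.1 kg. This point is its centre, 3 mm above its underside. 
- bearing: bystander: ball bearing 52 mm across and 15 mm high between fixture and board; origin at the centre of its underside
- wrench: bystander: combination wrench 232 mm long lying left of the fixture; origin at the centre of its underside
- gear: bystander: gear wheel 72 mm across, 22 mm high, left of the fixture; origin at the centre of its underside
Mind the look-alikes: they are no part of the job. Leave any yellow look-alike of the part that bears blank_b_c alone.

How it is judged (in metres and radians):
On the way, in this order (a step that is already met when the one before it is completed fails the run):
1. the knob has clicked over to released (over 1.05 rad) (value of joint torque_knob above 1.05 rad), for 0.2 s.
2. with the knob still released, all finished plates lie flat on the board and all blanks lie flat in the bed between the jaws (value of joint torque_knob above 1.05 rad and x of drilled_a_c in the frame of board_top between -0.065 and 0.065 m and y of drilled_a_c in the frame of board_top between -0.095 and 0.095 m and z of drilled_a_c in the frame of board_top between 0 and 0.006 m and angle between each of drilled_a_c, drilled_b_c, drilled_c_c, blank_a_c, blank_b_c, blank_c_c's own z axis and vertical below 0.08 rad and linear speed of each of drilled_a, drilled_b, drilled_c, blank_a, blank_b, blank_c below 0.03 m/s and x of drilled_b_c in the frame of board_top between -0.065 and 0.065 m and y of drilled_b_c in the frame of board_top between -0.095 and 0.095 m and z of drilled_b_c in the frame of board_top between 0 and 0.006 m and x of drilled_c_c in the frame of board_top between -0.065 and 0.065 m and y of drilled_c_c in the frame of board_top between -0.095 and 0.095 m and z of drilled_c_c in the frame of board_top between 0 and 0.006 m and x of blank_a_c in the frame of bed_centre between -0.013 and 0.005 m and y of blank_a_c in the frame of bed_centre between -0.09 and 0.09 m and z of blank_a_c in the frame of bed_centre between 0.0005 and 0.0055 m and angle between the x axis of each of blank_a_c, blank_b_c, blank_c_c and the x axis of bed_centre, either way round below 0.3 rad and x of blank_b_c in the frame of bed_centre between -0.013 and 0.005 m and y of blank_b_c in the frame of bed_centre between -0.09 and 0.09 m and z of blank_b_c in the frame of bed_centre between 0.0005 and 0.0055 m and x of blank_c_c in the frame of bed_centre between -0.013 and 0.005 m and y of blank_c_c in the frame of bed_centre between -0.09 and 0.09 m and z of blank_c_c in the frame of bed_centre between 0.0005 and 0.0055 m), for 0.3 s.
3. the knob has clicked over to tight (under 0.15 rad) (value of joint torque_knob below 0.15 rad), for 0.2 s.
At the end, for the whole second after the job is handed in: The knob is tight (under 0.15 rad). Finished plates lie flat and still on the board, centres on it. Blanks lie flat in the bed (height within 2.5 mm), square (0.08 rad) and within 3 mm of the middle between the jaws, at most 90 mm along from the bed's middle (value of joint torque_knob below 0.15 rad and x of drilled_a_c in the frame of board_top between -0.065 and 0.065 m and y of drilled_a_c in the frame of board_top between -0.095 and 0.095 m and z of drilled_a_c in the frame of board_top between 0 and 0.006 m and angle between each of drilled_a_c, drilled_b_c, drilled_c_c, blank_a_c, blank_b_c, blank_c_c's own z axis and vertical below 0.08 rad and linear speed of each of drilled_a, drilled_b, drilled_c, blank_a, blank_b, blank_c below 0.03 m/s and x of drilled_b_c in the frame of board_top between -0.065 and 0.065 m and y of drilled_b_c in the frame of board_top between -0.095 and 0.095 m and z of drilled_b_c in the frame of board_top between 0 and 0.006 m and x of drilled_c_c in the frame of board_top between -0.065 and 0.065 m and y of drilled_c_c in the frame of board_top between -0.095 and 0.095 m and z of drilled_c_c in the frame of board_top between 0 and 0.006 m and x of blank_a_c in the frame of bed_centre between -0.003 and 0.003 m and y of blank_a_c in the frame of bed_centre between -0.09 and 0.09 m and z of blank_a_c in the frame of bed_centre between 0.0005 and 0.0055 m and angle between the x axis of each of blank_a_c, blank_b_c, blank_c_c and the x axis of bed_centre, either way round below 0.08 rad and x of blank_b_c in the frame of bed_centre between -0.003 and 0.003 m and y of blank_b_c in the frame of bed_centre between -0.09 and 0.09 m and z of blank_b_c in the frame of bed_centre between 0.0005 and 0.0055 m and x of blank_c_c in the frame of bed_centre between -0.003 and 0.003 m and y of blank_c_c in the frame of bed_centre between -0.09 and 0.09 m and z of blank_c_c in the frame of bed_centre between 0.0005 and 0.0055 m and velocity of joint torque_knob between -0.1 and 0.1 rad/s); the robot touches nothing.
It fails at once if the bearing is pushed more than 4 cm away (distance of bearing from where it was at the start of the episode above 0.04 m).
It fails at once if the wrench is pushed more than 4 cm away (distance of wrench from where it was at the start of the episode above 0.04 m).
It fails at once if the gear is pushed more than 4 cm away (distance of gear from where it was at the start of the episode above 0.04 m).
Of drilled_a, drilled_b, drilled_c only 2 to 3 are there at a start; the rules pass over those that are not, and their reading is None.
At some moment in a run one of blank_a, blank_b, blank_c may be knocked a few centimetres aside while the robot is not near it.
Once in a run the grip may slacken for a moment while it holds something.
It also fails if it takes over 210 s, if anything falls off the work surface, if the arm or the gripper's body presses on something with over 40 N, if the wrist force passes 120 N, or if a joint passes its speed limit or range.

## Working session

There is one attempt and no reset: what is moved stays moved. The work goes in short steps, Python scripts to look and compute and a tool call to move; the robot and the scene stay as the last step left them, time stands still between calls to the robot, and variables do not carry over. Pictures are saved under pics/ and viewed, at most 14 in all, crops included, and the job is handed in when it is done.

Besides the shell and the picture viewer there is one more tool, called after "Request:" as name(argument=value, ...) on one line, values as JSON. send_rows: Moves the arm, as the interface text tells. Its arguments: {"type":"object","properties":{"xyz":{"type":"array"},"spin":{"type":"array"},"grip":{"type":"array"}},"required":["xyz","spin","grip"]}

```bash
mkdir -p pics; ls
cat > h.py <<'E'
import numpy as np, cv2
from bench import ctrl
def snap(name,fn):
    p,d=ctrl.grab_frame(name); cv2.imwrite(f'pics/{fn}.png',p[:,:,::-1]); np.save(f'pics/{fn}.npy',d); return p,d
def ray(name,uv):
    m=ctrl.camera_model(name); uv=np.array(uv,float).reshape(-1,1,2)
    n=cv2.undistortPoints(uv,np.array(m['K']),np.array(m['distortion']))[:,0]
    E=np.array(m['extrinsics']); d=np.c_[n[:,0],-n[:,1],-np.ones(len(n))]@E[:3,:3].T
    return E[:3,3],d
def at_z(name,uv,z):
    o,d=ray(name,uv); return o+d*((z-o[2])/d[:,2])[:,None]
def at_depth(name,uv,D):
    o,d=ray(name,uv); return o+d*np.array([np.median(D[int(v)-1:int(v)+2,int(u)-1:int(u)+2]) for u,v in uv])[:,None]
E
python3 - <<'E'
from h import *
for n in('top','side'):
    snap(n,n+'0'); m=ctrl.camera_model(n); print(n,np.round(m['extrinsics'],3).tolist(),m['K'],m['distortion'])
print(ctrl.get_obs())
E
```

```text
pics
top [[-0.022, 0.997, -0.069, 428.059], [-1.0, -0.022, -0.004, 2.189], [-0.006, 0.069, 0.998, 1150.18], [0.0, 0.0, 0.0, 1.0]] [[405.56113337   0.         324.37583282]
 [  0.         405.56113337 200.73736219]
 [  0.           0.           1.        ]] [-0.00367951  0.          0.          0.          0.        ]
side [[-0.998, 0.042, -0.048, 450.27], [-0.063, -0.527, 0.848, 1137.357], [0.01, 0.849, 0.528, 744.958], [0.0, 0.0, 0.0, 1.0]] [[404.7807623    0.         317.69332389]
 [  0.         404.7807623  196.67578229]
 [  0.           0.           1.        ]] [-0.09029942  0.          0.          0.          0.        ]
{'clock': 0.1, 'joints': array([-7.91413628e+01,  2.17352587e+01,  9.93909566e+01, -1.67354161e-03,
        5.89260756e+01, -1.90618823e+00]), 'qd': array([-0.01821219, -0.02835481, -0.00381483,  0.00318654,  0.00610067,
       -0.01283031]), 'joint_torque': array([-2.34329877e-03, -7.65045905e+01, -4.35296738e+01,  6.51364960e-02,
        3.98276607e-02, -1.06496520e-05]), 'eef_pos': array([ 154.6115628 , -682.37352738,  213.36820021]), 'orientation': array([[ 9.75281849e-01,  2.20964425e-01, -1.96499830e-04],
       [ 2.20964513e-01, -9.75281441e-01,  8.91593002e-04],
       [ 5.36769824e-06, -9.12973960e-04, -9.99999583e-01]]), 'contact_force': array([-0.52611757,  0.30881947, -0.51225798]), 'wrist_torque': array([-0.03263804, -0.03005453,  0.01586057]), 'grip_force': 0.0, 'grip_width': 91.06704156708852}
```

View pics/top0.png

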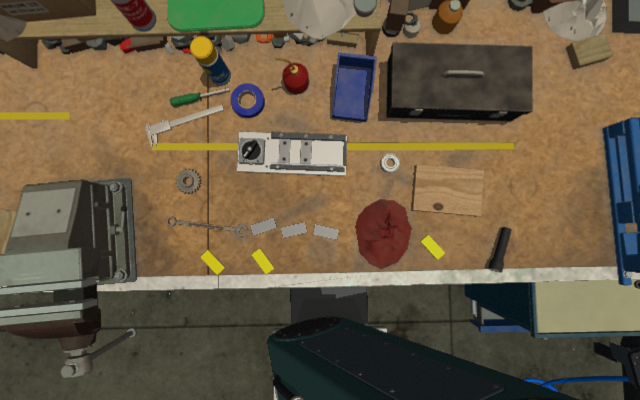

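View pics/side0.png

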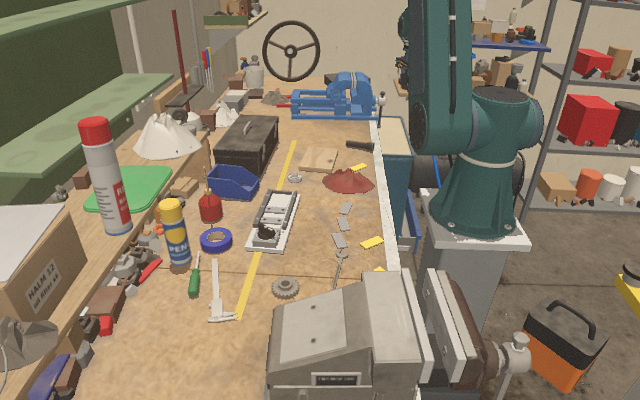

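The top view shows the fixture at about (292,153) with the knob at (252,150). Two drilled plates are at (284,151) and (305,150). The grey blanks are at (263,227), (294,230) and (326,232), the board is at (448,190), and the yellow look-alikes lie along the front edge. Next I'll enlarge these.

Run:
```python
import cv2
p=cv2.imread('pics/top0.png')
a=cv2.resize(p[125:245,225:355],None,fx=5,fy=5,interpolation=cv2.INTER_CUBIC); cv2.imwrite('pics/c1.png',a)
```

```text
(no output)
```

View pics/c1.png

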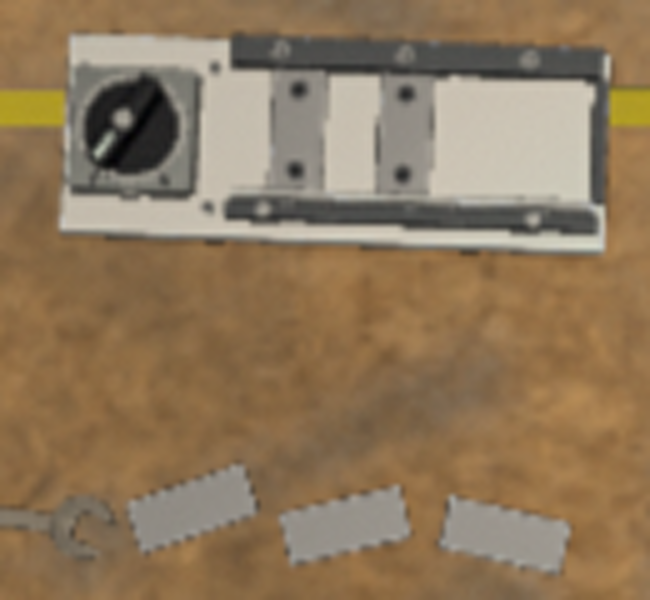

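The crop shows two drilled plates centred near (297,131) and (404,133), and the knob near (127,123) with its pointer end at lower left. The three blanks have clear corners, with the wrench jaw close to the left one. I'll convert these to world positions.

Run:
```python
from h import *
from scipy.optimize import least_squares
D=np.load('pics/top0.npy')
c=lambda L:[((u+.5)/5-.5+225,(v+.5)/5-.5+125) for u,v in L]
def rect(n,P,L):
    ctr=P.mean(0); e=(P[1]-P[0]+P[2]-P[3])/2; w=(P[3]-P[0]+P[2]-P[1])/2
    print(n,np.round(ctr,1),'long',round(np.hypot(*e[:2]),1),'w',round(np.hypot(*w[:2]),1),'ang',round(np.degrees(np.arctan2(e[1],e[0])),1)); return ctr
rect('base',at_z('top',c([(68,35),(608,47),(605,245),(60,230)]),15),0)
for n,L in dict(A=[(128,502),(242,464),(258,510),(142,553)],B=[(280,515),(402,486),(411,536),(292,564)],C=[(450,495),(570,521),(560,574),(440,546)]).items():
    r=rect(n,at_z('top',c(L),6),0)
rect('board',at_z('top',[(415,165),(484,170),(481,215),(413,211)],18),0)
print('holes',np.round(at_z('top',c([(298,90),(295,170),(406,93),(403,174)]),21),1))
print('knob',np.round(at_z('top',c([(155,80),(95,165),(127,124)]),61),1))
print('jaws rear/front top edges',np.round(at_z('top',c([(232,68),(590,80)]),29),1),np.round(at_z('top',c([(228,198),(597,210)]),29),1))
P=[(252,150),(448,190),(294,230),(390,162),(330,151)]
print(np.round(at_depth('top',P,D),1))
```

```text
base [645.6  96.7  15. ] long 307.4 w 112.5 ang -92.8
A [439.4 181.2   6. ] long 68.6 w 28.7 ang -71.8
B [427.4  94.7   6. ] long 69.7 w 28.5 ang -78.0
C [420.5   5.4   6. ] long 69.2 w 29.7 ang -103.9
board [ 528.2 -340.4   18. ] long 191.7 w 128.3 ang -95.1
holes [[672.9 116.6  21. ]
 [627.3 119.   21. ]
 [669.7  55.7  21. ]
 [623.7  58.3  21. ]]
knob [[671.5 190.4  61. ]
 [625.5 223.5  61. ]
 [647.6 205.9  61. ]]
jaws rear/front top edges [[684.5 152.7  29. ]
 [673.  -47.8  29. ]] [[611.  155.8  29. ]
 [599.6 -49.9  29. ]]
[[ 6.475e+02  2.020e+02  5.280e+01]
 [ 5.285e+02 -3.393e+02  1.930e+01]
 [ 4.264e+02  9.430e+01  6.000e+00]
 [ 6.142e+02 -1.829e+02  6.000e-01]
 [ 6.471e+02 -1.200e+01  1.490e+01]]
```

Run:
```python
from h import *
D=np.load('pics/top0.npy')
uv=[(u,v) for v in range(125,180) for u in range(230,355)]
o,d=ray('top',uv); P=o+d*np.array([D[v,u] for u,v in uv])[:,None]
def rep(n,m):
    q=P[m,:2].astype(np.float32); (c,s,a)=cv2.minAreaRect(q); print(n,m.sum(),np.round(c,1),np.round(s,1),round(a,1),'z',np.round(np.median(P[m,2]),1))
rep('bar',(P[:,2]>56)&(P[:,2]<70)&(P[:,1]>150))
rep('housing',(P[:,2]>30)&(P[:,2]<70)&(P[:,1]>160))
rep('bed+',(P[:,2]>11)&(P[:,2]<70))
j=(P[:,2]>26)&(P[:,2]<32)&(P[:,1]<150)
rep('rearjaw',j&(P[:,0]>660)); rep('frontjaw',j&(P[:,0]<630))
```

```text
bar 104 [650.8 207.7] [14.9 55.4] 53.3 z 61.3
housing 618 [650.3 207.3] [69.7 70.5] 87.3 z 37.0
bed+ 4376 [644.2  96.6] [308.5 114.8] 86.5 z 19.8
rearjaw 379 [688.7  45.5] [210.5  30.4] 82.9 z 29.6
frontjaw 339 [609.9  47.6] [201.8  39.8] 90.0 z 29.1
```

Request:
send_rows(xyz=[[2, 3.6, 0], [2, 3.6, 0], [2, 3.6, 0], [2, 3.6, 0], [2, 3.6, 0]], spin=[-2, -2, -2, -2, -2], grip=[45, 45, 45, 45, 45])

```text
clock: 0.6
eef_pos: [255.1, -501.0, 213.7]
orientation: [[0.999, 0.047, -0.0], [0.047, -0.999, 0.0], [-0.0, -0.0, -1.0]]
contact_force: [0.6, -0.4, 0.4]
grip_width: 54.2
grip_force: 0.0
```

Request:
send_rows(xyz=[[2, 3.6, 0], [2, 3.6, 0], [2, 3.6, 0], [2, 3.6, 0], [2, 3.6, 0]], spin=[-2, -2, -2, -2, -2], grip=[45, 45, 45, 45, 45])

```text
clock: 1.1
eef_pos: [355.1, -321.1, 213.9]
orientation: [[0.992, -0.128, -0.0], [-0.128, -0.992, 0.0], [-0.0, -0.0, -1.0]]
contact_force: [0.8, -0.6, 0.5]
grip_width: 41.3
grip_force: 0.0
```

Request:
send_rows(xyz=[[2, 3.6, 0], [2, 3.6, 0], [2, 3.6, 0], [2, 3.6, 0], [2, 3.6, 0]], spin=[-2, -2, -2, -2, -2], grip=[45, 45, 45, 45, 45])

```text
clock: 1.6
eef_pos: [455.1, -141.0, 213.9]
orientation: [[0.955, -0.298, -0.0], [-0.298, -0.955, -0.0], [-0.0, 0.0, -1.0]]
contact_force: [0.8, -0.2, 0.1]
grip_width: 41.5
grip_force: 0.0
```

Request:
send_rows(xyz=[[2, 3.6, 0], [2, 3.6, 0], [2, 3.6, 0], [2, 3.6, 0], [2, 3.6, 0]], spin=[-2, -2, -2, -2, -2], grip=[45, 45, 45, 45, 45])

```text
clock: 2.1
eef_pos: [555.1, 39.0, 213.8]
orientation: [[0.889, -0.459, -0.0], [-0.459, -0.889, -0.0], [-0.0, 0.0, -1.0]]
contact_force: [-0.2, -0.9, 0.6]
grip_width: 41.1
grip_force: 0.0
```

Request:
send_rows(xyz=[[2, 3.5, 0], [2, 3.4, 0], [2, 3.4, 0], [2, 3.4, 0], [1.6, 3.3, 0]], spin=[-2, -2, -2, -2, -2], grip=[45, 45, 45, 45, 45])

```text
clock: 2.6
eef_pos: [651.3, 208.9, 213.5]
orientation: [[0.795, -0.606, -0.0], [-0.606, -0.795, -0.0], [-0.0, 0.0, -1.0]]
contact_force: [0.6, -1.0, -0.7]
grip_width: 40.9
grip_force: 0.0
```

Request:
send_rows(xyz=[[0, -0.1, -4], [0, 0, -4], [0, 0, -4], [0, 0, -3], [0, 0, -2]], spin=[0, 0, 0, 0, 0], grip=[45, 45, 45, 45, 45])

```text
clock: 3.1
eef_pos: [649.4, 206.0, 41.2]
orientation: [[0.796, -0.605, -0.003], [-0.605, -0.796, -0.001], [-0.002, 0.002, -1.0]]
contact_force: [0.2, -0.3, 0.5]
grip_width: 41.1
grip_force: 0.0
```

Request:
send_rows(xyz=[[0, 0, 0], [0, 0, 0], [0, 0, 0], [0, 0, 0], [0, 0, 0]], spin=[0, 0, 0, 0, 0], grip=[10, 10, 10, 10, 10])

```text
clock: 3.6
eef_pos: [652.3, 207.0, 45.8]
orientation: [[0.796, -0.605, 0.004], [-0.605, -0.796, 0.001], [0.002, -0.003, -1.0]]
contact_force: [4.0, 3.7, 0.6]
grip_width: 13.5
grip_force: 30.0
```

Request:
send_rows(xyz=[[0, 0, 0], [0, 0, 0], [0, 0, 0], [0, 0, 0], [0, 0, 0]], spin=[7, 7, 7, 7, 7], grip=[10, 10, 10, 10, 10])

```text
clock: 4.1
eef_pos: [651.8, 207.5, 45.7]
orientation: [[0.999, -0.035, 0.003], [-0.035, -0.999, 0.002], [0.003, -0.003, -1.0]]
contact_force: [0.5, 16.6, 4.4]
grip_width: 13.4
grip_force: 30.0
```

Request:
send_rows(xyz=[[0, 0, 0], [0, 0, 0], [0, 0, 0], [0, 0, 0], [0, 0, 0]], spin=[7, 7, 7, 7, 6], grip=[10, 10, 10, 10, 10])

```text
clock: 4.6
eef_pos: [651.8, 207.6, 45.8]
orientation: [[0.848, 0.53, 0.003], [0.53, -0.848, 0.002], [0.004, -0.0, -1.0]]
contact_force: [-0.6, 10.7, 1.4]
grip_width: 14.1
grip_force: 30.0
```

Request:
send_rows(xyz=[[0, 0, 0], [0, 0, 0], [0, 0, 0], [0, 0, 0]], spin=[0, 0, 0, 0], grip=[10, 45, 45, 45])

```text
clock: 5.0
eef_pos: [650.9, 206.2, 44.5]
orientation: [[0.85, 0.526, 0.001], [0.526, -0.85, 0.0], [0.001, 0.0, -1.0]]
contact_force: [-0.1, 0.4, 0.3]
grip_width: 35.2
grip_force: 0.0
```

Request:
send_rows(xyz=[[0, 0, 4], [0, 0, 4], [0, 0, 4], [0, -3, 0], [0, -3, 0]], spin=[0, 0, 0, -6, -6], grip=[48, 48, 48, 48, 48])

```text
clock: 5.5
eef_pos: [651.4, 146.1, 165.8]
orientation: [[0.942, 0.335, 0.003], [0.335, -0.942, 0.0], [0.003, 0.001, -1.0]]
contact_force: [-0.3, -1.2, -1.3]
grip_width: 43.8
grip_force: 0.0
```

Request:
send_rows(xyz=[[-0.1, -3, 0], [-0.1, -3, 0], [-0.1, -3, 0], [-0.1, 0, 0], [0, 0, 0]], spin=[-6, -6, -6, -5, 0], grip=[48, 48, 48, 48, 48])

```text
clock: 6.0
eef_pos: [646.6, 55.4, 164.1]
orientation: [[0.998, -0.059, 0.0], [-0.059, -0.998, -0.0], [0.0, 0.0, -1.0]]
contact_force: [1.0, -0.5, -0.2]
grip_width: 43.8
grip_force: 0.0
```

Run:
```python
from h import *
p,D=snap('top','top1'); p,_=snap('side','side1')
cv2.imwrite('pics/c2.png',cv2.resize(p[170:290,220:380][:,:,::-1],None,fx=5,fy=5,interpolation=cv2.INTER_CUBIC)[:600])
uv=[(u,v) for v in range(125,180) for u in range(230,300)]
o,d=ray('top',uv); P=o+d*np.array([D[v,u] for u,v in uv])[:,None]
m=(P[:,2]>56)&(P[:,2]<70)&(P[:,1]>160)
print(cv2.minAreaRect(P[m,:2].astype(np.float32)))
```

```text
((650.9434204101562, 207.6101837158203), (55.672237396240234, 14.126856803894043), 31.524864196777344)
```

View pics/c2.png

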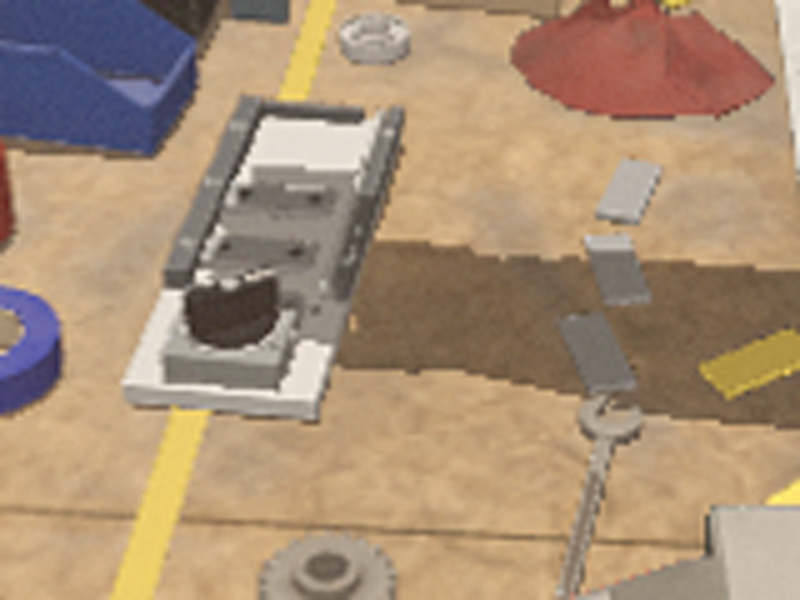

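The side view shows the plates still in the bed and the knob turned. The bar reads +0.6 rad from the fixture axis, so the knob is released. Next I'll go down on the middle plate.

Request:
send_rows(xyz=[[0, 0.1, -4], [0, 0, -4], [0, 0, -3], [0, 0, -2], [0, 0, -0.5]], spin=[0, 0, 0, 0, 0], grip=[48, 48, 48, 48, 48])

```text
clock: 6.6
eef_pos: [645.2, 57.9, 26.6]
orientation: [[0.999, -0.054, -0.003], [-0.054, -0.999, -0.0], [-0.003, 0.0, -1.0]]
contact_force: [-0.8, 0.0, 0.2]
grip_width: 44.0
grip_force: 0.0
```

Request:
send_rows(xyz=[[0, 0, 0], [0, 0, 0]], spin=[0, 0], grip=[48, 48])

```text
clock: 6.8
eef_pos: [647.5, 57.6, 30.1]
orientation: [[0.998, -0.055, 0.001], [-0.055, -0.998, 0.0], [0.001, -0.0, -1.0]]
contact_force: [0.1, 0.2, -0.1]
grip_width: 43.7
grip_force: 0.0
```

Request:
send_rows(xyz=[[0, 0, -0.6], [0, 0, -0.6], [0, 0, 0], [0, 0, 0], [0, 0, 0]], spin=[0, 0, 0, 0, 0], grip=[48, 48, 48, 20, 20])

```text
clock: 7.3
eef_pos: [646.8, 57.3, 17.1]
orientation: [[0.998, -0.056, 0.0], [-0.056, -0.998, 0.0], [0.0, -0.0, -1.0]]
contact_force: [-1.0, -0.1, 0.0]
grip_width: 30.7
grip_force: 0.4
```

Request:
send_rows(xyz=[[0, 0, 0], [0, 0, 0], [0, 0, 0]], spin=[0, 0, 0], grip=[20, 20, 20])

```text
clock: 7.6
eef_pos: [646.8, 57.3, 17.1]
orientation: [[0.998, -0.056, 0.0], [-0.056, -0.998, -0.0], [0.0, 0.0, -1.0]]
contact_force: [-0.8, -0.9, 2.1]
grip_width: 30.0
grip_force: 30.0
```

Request:
send_rows(xyz=[[0, 0, 1], [0, 0, 3], [0, 0, 3], [0, 0, 3], [0, 0, 0]], spin=[0, 0, 0, 0, 0], grip=[20, 20, 20, 20, 20])

```text
clock: 8.1
eef_pos: [649.0, 57.5, 121.7]
orientation: [[0.998, -0.056, 0.006], [-0.056, -0.998, 0.0], [0.006, -0.001, -1.0]]
contact_force: [1.0, 0.4, -0.4]
grip_width: 29.7
grip_force: 30.0
```

Request:
send_rows(xyz=[[-1.2, -4.4, 0], [-1.2, -4.4, 0], [-1.2, -4.4, 0], [-1.2, -4.4, 0], [-1.2, -4.4, 0]], spin=[-0.4, -0.4, -0.4, -0.4, -0.4], grip=[20, 20, 20, 20, 20])

```text
clock: 8.6
eef_pos: [585.7, -164.2, 116.8]
orientation: [[0.996, -0.091, -0.0], [-0.091, -0.996, 0.0], [-0.0, -0.0, -1.0]]
contact_force: [1.1, -0.6, -1.2]
grip_width: 29.3
grip_force: 30.0
```

Request:
send_rows(xyz=[[-1.2, -4.4, 0], [-1.2, -4.4, 0], [-1.2, -4.4, 0], [-1.2, -4.4, 0], [-1.2, -4.2, 0]], spin=[0, 0, 0, 0, 0], grip=[20, 20, 20, 20, 20])

```text
clock: 9.1
eef_pos: [525.7, -382.4, 116.8]
orientation: [[0.996, -0.091, -0.0], [-0.091, -0.996, 0.0], [-0.0, -0.0, -1.0]]
contact_force: [0.8, 0.1, -1.0]
grip_width: 29.4
grip_force: 30.0
```

Request:
send_rows(xyz=[[0, 0, 0], [0, 0, -3], [0, 0, -3], [0, 0, -2], [0, 0, 0]], spin=[0, 0, 0, 0, 0], grip=[20, 20, 20, 20, 20])

```text
clock: 9.6
eef_pos: [525.0, -378.9, 34.1]
orientation: [[0.996, -0.091, -0.004], [-0.091, -0.996, 0.003], [-0.004, -0.003, -1.0]]
contact_force: [-0.7, 0.2, -0.4]
grip_width: 29.4
grip_force: 30.0
```

Request:
send_rows(xyz=[[0, 0, -0.6], [0, 0, -0.6], [0, 0, -0.4], [0, 0, -0.1], [0, 0, 0]], spin=[0, 0, 0, 0, 0], grip=[20, 20, 20, 20, 20])

```text
clock: 10.1
eef_pos: [526.9, -380.8, 20.3]
orientation: [[0.996, -0.091, 0.0], [-0.091, -0.996, -0.0], [0.0, 0.0, -1.0]]
contact_force: [0.2, -1.2, -0.7]
grip_width: 29.3
grip_force: 30.0
```

Request:
send_rows(xyz=[[0, 0, 0], [0, 0, 0], [0, 0, 0], [0, 0, 3], [0, 0, 3]], spin=[0, 0, 0, 0, 0], grip=[48, 48, 48, 48, 48])

```text
clock: 10.6
eef_pos: [526.2, -380.3, 80.0]
orientation: [[0.996, -0.091, -0.001], [-0.091, -0.996, 0.001], [-0.002, -0.001, -1.0]]
contact_force: [0.2, -0.8, 0.2]
grip_width: 44.0
grip_force: 0.0
```

Request:
send_rows(xyz=[[0, 0, 3.5], [1.1, 4.5, 0], [1.1, 4.5, 0], [1.1, 4.5, 0], [1.1, 4.5, 0]], spin=[0, 0.4, 0.4, 0.4, 0.4], grip=[48, 48, 48, 48, 48])

```text
clock: 11.1
eef_pos: [570.9, -199.1, 115.3]
orientation: [[0.998, -0.064, 0.001], [-0.064, -0.998, -0.0], [0.001, 0.0, -1.0]]
contact_force: [0.9, 0.2, 0.3]
grip_width: 43.4
grip_force: 0.0
```

Request:
send_rows(xyz=[[1.1, 4.5, 0], [1.1, 4.5, 0], [1.1, 4.5, 0], [1.1, 4.5, 0], [1.1, 4.5, 0]], spin=[0.4, 0, 0, 0, 0], grip=[48, 48, 48, 48, 48])

```text
clock: 11.6
eef_pos: [625.9, 26.2, 115.2]
orientation: [[0.998, -0.056, 0.0], [-0.056, -0.998, 0.0], [0.0, -0.0, -1.0]]
contact_force: [0.6, 0.1, -0.2]
grip_width: 43.4
grip_force: 0.0
```

Request:
send_rows(xyz=[[1.2, 4.5, 0], [1.3, 4.8, 0], [0, 0, 0], [0, 0, 0]], spin=[0, 0, 0, 0], grip=[48, 48, 48, 48])

```text
clock: 12.0
eef_pos: [650.6, 118.3, 114.8]
orientation: [[0.999, -0.055, -0.0], [-0.055, -0.999, -0.0], [-0.0, 0.0, -1.0]]
contact_force: [-0.8, 0.3, -1.5]
grip_width: 44.1
grip_force: 0.0
```

Request:
send_rows(xyz=[[0, 0, -3], [0, 0, -3], [0, 0, -2], [0, 0, -0.8], [0, 0, 0]], spin=[0, 0, 0, 0, 0], grip=[48, 48, 48, 48, 48])

```text
clock: 12.5
eef_pos: [650.0, 116.2, 26.2]
orientation: [[0.998, -0.057, -0.002], [-0.057, -0.998, -0.0], [-0.002, 0.0, -1.0]]
contact_force: [0.3, -0.1, 1.1]
grip_width: 43.8
grip_force: 0.0
```

Request:
send_rows(xyz=[[0, 0, -0.5], [0, 0, -0.5], [0, 0, 0], [0, 0, 0], [0, 0, 0]], spin=[0, 0, 0, 0, 0], grip=[48, 48, 48, 20, 20])

```text
clock: 13.0
eef_pos: [650.9, 117.3, 17.3]
orientation: [[0.998, -0.056, 0.0], [-0.056, -0.998, 0.0], [0.0, -0.0, -1.0]]
contact_force: [0.5, -1.8, -0.2]
grip_width: 30.4
grip_force: 1.2
```

Request:
send_rows(xyz=[[0, 0, 0], [0, 0, 0], [0, 0, 0]], spin=[0, 0, 0], grip=[20, 20, 20])

```text
clock: 13.3
eef_pos: [650.9, 117.3, 17.3]
orientation: [[0.998, -0.056, 0.0], [-0.056, -0.998, 0.0], [0.0, -0.0, -1.0]]
contact_force: [-0.3, -0.1, 5.8]
grip_width: 29.2
grip_force: 30.0
```

Request:
send_rows(xyz=[[0, 0, 1], [0, 0, 3], [0, 0, 3], [0, 0, 3], [0, 0, 0]], spin=[0, 0, 0, 0, 0], grip=[20, 20, 20, 20, 20])

```text
clock: 13.8
eef_pos: [653.0, 117.7, 121.6]
orientation: [[0.998, -0.056, 0.006], [-0.056, -0.998, 0.001], [0.006, -0.001, -1.0]]
contact_force: [1.1, -0.5, -0.8]
grip_width: 29.5
grip_force: 30.0
```

Request:
send_rows(xyz=[[-1.2, -4.2, 0], [-1.2, -4.2, 0], [-1.2, -4.2, 0], [-1.2, -4.2, 0], [-1.2, -4.2, 0]], spin=[-0.4, -0.4, -0.4, -0.4, -0.4], grip=[20, 20, 20, 20, 20])

```text
clock: 14.3
eef_pos: [589.6, -94.1, 116.6]
orientation: [[0.996, -0.091, -0.001], [-0.091, -0.996, 0.0], [-0.001, -0.0, -1.0]]
contact_force: [1.6, 0.1, -1.2]
grip_width: 29.3
grip_force: 30.0
```

Request:
send_rows(xyz=[[-1.2, -4.2, 0], [-1.2, -4.2, 0], [-1.2, -4.2, 0], [-1.2, -4.2, 0], [-1.0, -4.1, 0]], spin=[0, 0, 0, 0, 0], grip=[20, 20, 20, 20, 20])

```text
clock: 14.8
eef_pos: [531.4, -303.2, 116.6]
orientation: [[0.996, -0.091, -0.001], [-0.091, -0.996, 0.0], [-0.001, -0.0, -1.0]]
contact_force: [0.4, 0.0, -1.4]
grip_width: 29.7
grip_force: 30.0
```

Request:
send_rows(xyz=[[0, 0, 0], [0, 0, -3], [0, 0, -3], [0, 0, -2], [0, 0, 0]], spin=[0, 0, 0, 0, 0], grip=[20, 20, 20, 20, 20])

```text
clock: 15.3
eef_pos: [530.9, -300.1, 34.1]
orientation: [[0.996, -0.091, -0.004], [-0.091, -0.996, 0.003], [-0.004, -0.002, -1.0]]
contact_force: [0.4, 0.6, -1.2]
grip_width: 29.6
grip_force: 30.0
```

Request:
send_rows(xyz=[[0, 0, -0.6], [0, 0, -0.6], [0, 0, -0.4], [0, 0, -0.1], [0, 0, 0]], spin=[0, 0, 0, 0, 0], grip=[20, 20, 20, 20, 20])

```text
clock: 15.8
eef_pos: [532.9, -301.8, 20.4]
orientation: [[0.996, -0.091, 0.0], [-0.091, -0.996, -0.0], [0.0, 0.0, -1.0]]
contact_force: [1.0, 0.3, -0.5]
grip_width: 29.4
grip_force: 30.0
```

Request:
send_rows(xyz=[[0, 0, 0], [0, 0, 0], [0, 0, 0], [0, 0, 3], [0, 0, 3]], spin=[0, 0, 0, 0, 0], grip=[48, 48, 48, 48, 48])

```text
clock: 16.3
eef_pos: [532.1, -301.4, 80.0]
orientation: [[0.996, -0.091, -0.002], [-0.091, -0.996, 0.001], [-0.002, -0.001, -1.0]]
contact_force: [0.5, 0.2, 0.7]
grip_width: 43.5
grip_force: 0.0
```

Request:
send_rows(xyz=[[0, 0, 4], [0, 0, 4], [0, -4, 4], [0, -4, 0], [0, -4, 0]], spin=[8, 8, 8, 8, 8], grip=[48, 48, 48, 48, 48])

```text
clock: 16.8
eef_pos: [533.2, -418.7, 197.2]
orientation: [[0.818, 0.575, 0.002], [0.575, -0.818, -0.002], [0.001, 0.003, -1.0]]
contact_force: [0.4, 0.8, 0.2]
grip_width: 43.7
grip_force: 0.0
```

Run:
```python
from h import *
p,D=snap('top','top2')
cv2.imwrite('pics/c3.png',cv2.resize(p[130:250,220:380][:,:,::-1],None,fx=5,fy=5,interpolation=cv2.INTER_CUBIC))
q,_=snap('side','side2')
```

```text
(no output)
```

View pics/c3.png

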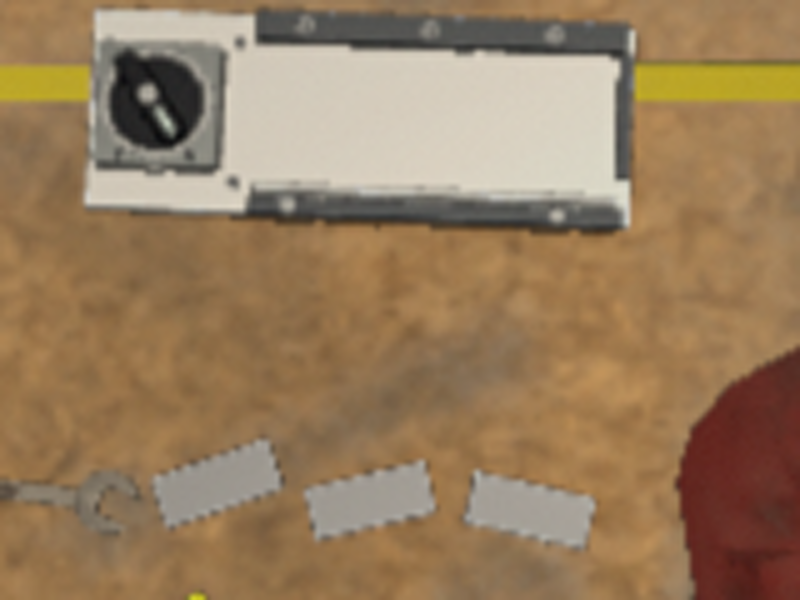

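View pics/side2.png

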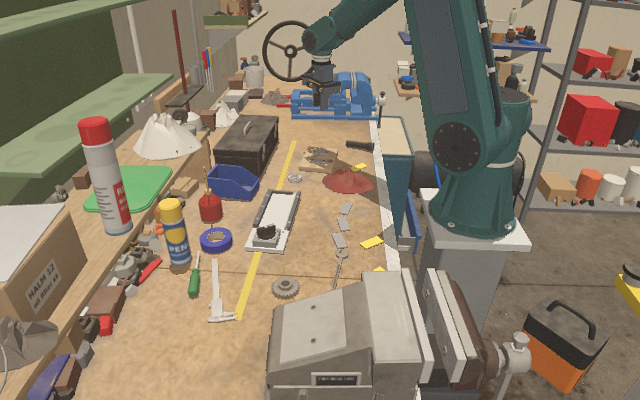

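The image shows the empty bed with the jaw open, and the three blanks unmoved. Blank C sits at the inner reach limit, so I'll grip it slightly outward.

Request:
send_rows(xyz=[[-1, 4.3, 0], [-1, 4.3, 0], [-1, 4.3, 0], [-1, 4.3, 0], [-1, 4.3, 0]], spin=[4.1, 4.1, 4.1, 4.1, 4.1], grip=[60, 60, 60, 60, 60])

```text
clock: 17.4
eef_pos: [481.8, -200.2, 195.2]
orientation: [[0.568, 0.823, -0.0], [0.823, -0.568, 0.0], [0.0, -0.0, -1.0]]
contact_force: [0.2, -0.1, 0.5]
grip_width: 54.8
grip_force: 0.0
```

Request:
send_rows(xyz=[[-1, 4.3, 0], [-1, 4.3, 0], [-1, 4.3, 0], [-1, 4.3, 0], [-1.2, 4.1, 0]], spin=[4.1, 4.1, 4.1, 4.1, 4.1], grip=[60, 60, 60, 60, 60])

```text
clock: 17.9
eef_pos: [429.8, 12.8, 195.4]
orientation: [[0.244, 0.97, 0.0], [0.97, -0.244, 0.0], [0.0, 0.0, -1.0]]
contact_force: [0.1, -0.5, 0.1]
grip_width: 54.7
grip_force: 0.0
```

Request:
send_rows(xyz=[[0, 0, 0], [0, 0, -4], [0, 0, -4], [0, 0, -3], [0, 0, 0]], spin=[0, 0, 0, 0, 0], grip=[60, 60, 60, 60, 60])

```text
clock: 18.4
eef_pos: [428.1, 10.9, 82.4]
orientation: [[0.247, 0.969, -0.006], [0.969, -0.247, 0.0], [-0.001, -0.006, -1.0]]
contact_force: [0.3, -0.1, 0.4]
grip_width: 54.7
grip_force: 0.0
```

Request:
send_rows(xyz=[[0, 0, 0], [0, 0, 0]], spin=[0, 0], grip=[60, 60])

```text
clock: 18.6
eef_pos: [431.7, 10.8, 86.8]
orientation: [[0.246, 0.969, 0.002], [0.969, -0.246, -0.0], [0.0, 0.002, -1.0]]
contact_force: [0.1, -0.5, -0.5]
grip_width: 54.7
grip_force: 0.0
```

Request:
send_rows(xyz=[[-0.3, -0.5, -3], [0, 0, -2], [0, 0, -1.5], [0, 0, -0.5], [0, 0, 0]], spin=[0, 0, 0, 0, 0], grip=[60, 60, 60, 60, 60])

```text
clock: 19.1
eef_pos: [428.2, 5.9, 16.0]
orientation: [[0.246, 0.969, 0.001], [0.969, -0.246, -0.0], [0.0, 0.001, -1.0]]
contact_force: [0.6, -0.0, 0.3]
grip_width: 54.7
grip_force: 0.0
```

Request:
send_rows(xyz=[[0, 0, 0], [0, 0, 0]], spin=[0, 0], grip=[60, 60])

```text
clock: 19.3
eef_pos: [428.4, 5.9, 16.3]
orientation: [[0.246, 0.969, 0.002], [0.969, -0.246, -0.0], [0.0, 0.002, -1.0]]
contact_force: [0.2, 0.2, 0.1]
grip_width: 55.0
grip_force: 0.0
```

Request:
send_rows(xyz=[[0, 0, -0.7], [0, 0, -0.5], [0, 0, -0.2], [0, 0, 0], [0, 0, 0]], spin=[0, 0, 0, 0, 0], grip=[60, 60, 60, 20, 20])

```text
clock: 19.8
eef_pos: [427.6, 5.9, 1.2]
orientation: [[0.246, 0.969, -0.0], [0.969, -0.246, 0.0], [-0.0, -0.0, -1.0]]
contact_force: [-0.1, -0.8, 0.8]
grip_width: 41.3
grip_force: 0.1
```

Request:
send_rows(xyz=[[0, 0, 0], [0, 0, 0], [0, 0, 0], [0, 0, 0]], spin=[0, 0, 0, 0], grip=[20, 20, 20, 20])

```text
clock: 20.2
eef_pos: [427.7, 5.9, 1.4]
orientation: [[0.246, 0.969, 0.0], [0.969, -0.246, -0.0], [0.0, 0.0, -1.0]]
contact_force: [-0.1, 0.3, -0.7]
grip_width: 29.7
grip_force: 30.0
```

Request:
send_rows(xyz=[[0, 0, 1], [0, 0, 3], [0, 0, 4], [0, 0, 3], [0, 0, 0]], spin=[0, 0, 0, 0, 0], grip=[20, 20, 20, 20, 20])

```text
clock: 20.7
eef_pos: [429.9, 5.9, 115.3]
orientation: [[0.246, 0.969, 0.006], [0.969, -0.246, -0.0], [0.001, 0.006, -1.0]]
contact_force: [0.5, -0.3, -1.2]
grip_width: 29.4
grip_force: 30.0
```

Request:
send_rows(xyz=[[2, -0.1, 0], [2, -0.1, 0], [2, -0.1, 0], [2, -0.1, 0], [2, 0, 0]], spin=[7.8, 7.8, 7.8, 7.8, 7.8], grip=[20, 20, 20, 20, 20])

```text
clock: 21.2
eef_pos: [528.0, 1.9, 110.8]
orientation: [[-0.424, 0.906, -0.001], [0.906, 0.424, 0.0], [0.0, -0.001, -1.0]]
contact_force: [0.2, -0.4, -1.4]
grip_width: 29.3
grip_force: 30.0
```

Request:
send_rows(xyz=[[2, -0.1, 0], [2, -0.1, 0], [2, -0.1, 0], [2, -0.1, 0], [2, 0, 0]], spin=[7.8, 7.8, 7.8, 7.8, 7.8], grip=[20, 20, 20, 20, 20])

```text
clock: 21.7
eef_pos: [627.9, -2.1, 110.6]
orientation: [[-0.899, 0.437, -0.001], [0.437, 0.899, 0.0], [0.001, -0.0, -1.0]]
contact_force: [0.1, -0.7, -0.8]
grip_width: 29.2
grip_force: 30.0
```

Request:
send_rows(xyz=[[1.1, 0, 0], [0, 0, 0], [0, 0, 0], [0, 0, -3], [0, 0, -2]], spin=[7.8, 7.8, 7.8, 0, 0], grip=[20, 20, 20, 20, 20])

```text
clock: 22.2
eef_pos: [637.9, -2.0, 59.7]
orientation: [[-0.999, 0.049, -0.001], [0.049, 0.999, 0.0], [0.001, -0.0, -1.0]]
contact_force: [-0.1, 0.1, -1.8]
grip_width: 29.7
grip_force: 30.0
```

Request:
send_rows(xyz=[[0, 0, 0], [0, 0, 0]], spin=[0, 0], grip=[20, 20])

```text
clock: 22.4
eef_pos: [638.3, -2.1, 61.1]
orientation: [[-0.999, 0.049, -0.001], [0.049, 0.999, 0.0], [0.001, -0.0, -1.0]]
contact_force: [0.5, -0.5, -0.9]
grip_width: 29.4
grip_force: 30.0
```

Request:
send_rows(xyz=[[0, 0, -2], [0, 0, -1.2], [0, 0, -0.6], [0, 0, -0.4], [0, 0, -0.1]], spin=[0, 0, 0, 0, 0], grip=[20, 20, 20, 20, 20])

```text
clock: 22.9
eef_pos: [638.8, -2.1, 18.4]
orientation: [[-0.999, 0.049, 0.0], [0.049, 0.999, -0.0], [-0.0, -0.0, -1.0]]
contact_force: [-0.5, 0.2, -0.5]
grip_width: 29.4
grip_force: 30.0
```

Request:
send_rows(xyz=[[0, 0, 0], [0, 0, 0]], spin=[0, 0], grip=[20, 20])

```text
clock: 23.1
eef_pos: [639.0, -2.1, 18.8]
orientation: [[-0.999, 0.049, 0.001], [0.049, 0.999, -0.0], [-0.001, 0.0, -1.0]]
contact_force: [0.2, 0.8, -0.8]
grip_width: 29.3
grip_force: 30.0
```

Request:
send_rows(xyz=[[0, 0, -0.1], [0, 0, 0], [0, 0, 0], [0, 0, 0], [0, 0, 3]], spin=[0, 0, 0, 0, 0], grip=[20, 48, 48, 48, 48])

```text
clock: 23.6
eef_pos: [636.3, -2.0, 44.6]
orientation: [[-0.999, 0.049, -0.005], [0.049, 0.999, 0.0], [0.005, -0.0, -1.0]]
contact_force: [0.5, -0.9, 0.2]
grip_width: 43.7
grip_force: 0.0
```

Request:
send_rows(xyz=[[0, 0, 4], [0, 0, 3], [-2.1, 1, 0], [-2.1, 1, 0], [-2.1, 1, 0]], spin=[0, 0, -7.5, -7.5, -7.5], grip=[48, 60, 60, 60, 60])

```text
clock: 24.1
eef_pos: [575.0, 28.2, 117.6]
orientation: [[-0.901, 0.433, 0.001], [0.433, 0.901, 0.0], [-0.001, 0.0, -1.0]]
contact_force: [0.4, 0.2, -0.6]
grip_width: 54.4
grip_force: 0.0
```

Request:
send_rows(xyz=[[-2.1, 1, 0], [-2.1, 1, 0], [-2.1, 1, 0], [-2.1, 1, 0], [-2.1, 1, 0]], spin=[-7.5, -7.5, -7.5, -7.5, -7.5], grip=[60, 60, 60, 60, 60])

```text
clock: 24.6
eef_pos: [469.8, 78.2, 117.4]
orientation: [[-0.452, 0.892, 0.0], [0.892, 0.452, 0.0], [-0.0, 0.0, -1.0]]
contact_force: [-0.2, 0.5, -0.1]
grip_width: 55.2
grip_force: 0.0
```

Request:
send_rows(xyz=[[-2.1, 1, 0], [-2.1, 0.7, 0], [0, 0, 0], [0, 0, -2], [0, 0, -2]], spin=[-7.5, -7.5, 0, 0, 0], grip=[60, 60, 60, 60, 60])

```text
clock: 25.1
eef_pos: [430.0, 95.0, 77.5]
orientation: [[-0.213, 0.977, 0.003], [0.977, 0.213, 0.0], [-0.0, 0.003, -1.0]]
contact_force: [0.6, -0.7, 0.2]
grip_width: 55.0
grip_force: 0.0
```

Run:
```python
from h import *
p,D=snap('side','side3')
cv2.imwrite('pics/c4.png',cv2.resize(p[180:280,240:400][:,:,::-1],None,fx=5,fy=5,interpolation=cv2.INTER_CUBIC))
print(ctrl.get_obs()['eef_pos'])
```

```text
[428.13012542  94.64228757  74.68889785]
```

View pics/c4.png

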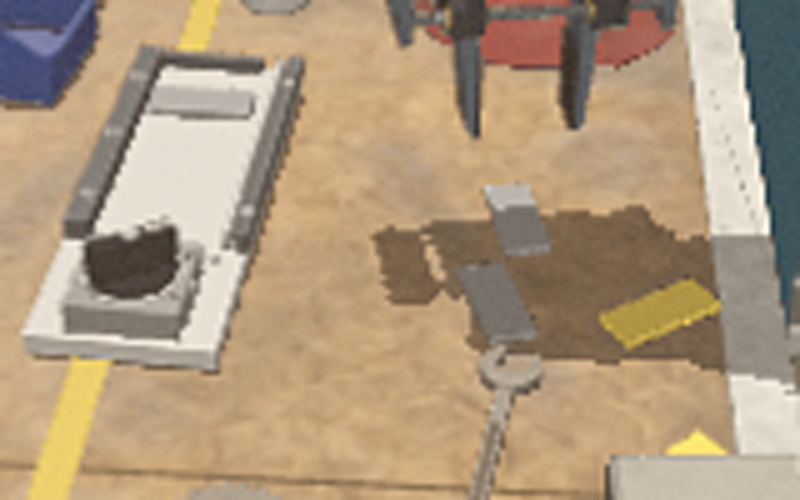

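The view shows blank C flat and square in the bed's far slot. Blank B is in place below the fingers, with A beside the wrench.

Request:
send_rows(xyz=[[0, 0, -3], [0, 0, -2], [0, 0, -1], [0, 0, 0], [0, 0, 0]], spin=[0, 0, 0, 0, 0], grip=[60, 60, 60, 60, 60])

```text
clock: 25.65
eef_pos: [429.3, 94.9, 17.9]
orientation: [[-0.211, 0.977, 0.0], [0.977, 0.211, 0.0], [-0.0, 0.0, -1.0]]
contact_force: [-0.2, 0.9, 0.7]
grip_width: 54.8
grip_force: 0.0
```

Request:
send_rows(xyz=[[0, 0, 0], [0, 0, 0]], spin=[0, 0], grip=[60, 60])

```text
clock: 25.85
eef_pos: [429.3, 95.0, 18.1]
orientation: [[-0.211, 0.978, 0.001], [0.978, 0.211, 0.0], [-0.0, 0.001, -1.0]]
contact_force: [0.2, 0.4, -0.3]
grip_width: 54.5
grip_force: 0.0
```

Request:
send_rows(xyz=[[0, 0, -0.8], [0, 0, -0.6], [0, 0, -0.2], [0, 0, 0], [0, 0, 0]], spin=[0, 0, 0, 0, 0], grip=[60, 60, 60, 20, 20])

```text
clock: 26.35
eef_pos: [428.6, 94.9, 1.2]
orientation: [[-0.211, 0.978, -0.0], [0.978, 0.211, -0.0], [0.0, -0.0, -1.0]]
contact_force: [1.0, 0.4, 0.4]
grip_width: 41.8
grip_force: 0.0
```

Request:
send_rows(xyz=[[0, 0, 0], [0, 0, 0], [0, 0, 0], [0, 0, 0]], spin=[0, 0, 0, 0], grip=[20, 20, 20, 20])

```text
clock: 26.75
eef_pos: [428.8, 95.0, 1.4]
orientation: [[-0.211, 0.978, 0.0], [0.978, 0.211, 0.0], [-0.0, 0.0, -1.0]]
contact_force: [0.2, 0.5, 2.0]
grip_width: 29.7
grip_force: 30.0
```

Request:
send_rows(xyz=[[0, 0, 1], [0, 0, 3], [0, 0, 4], [0, 0, 3], [0, 0, 0]], spin=[0, 0, 0, 0, 0], grip=[20, 20, 20, 20, 20])

```text
clock: 27.25
eef_pos: [430.8, 95.3, 115.3]
orientation: [[-0.211, 0.978, 0.006], [0.978, 0.211, 0.001], [-0.0, 0.006, -1.0]]
contact_force: [-0.3, -0.1, -1.8]
grip_width: 29.8
grip_force: 30.0
```

Request:
send_rows(xyz=[[2.1, -0.4, 0], [2.1, -0.4, 0], [2.1, -0.4, 0], [2.1, -0.4, 0], [2.1, -0.4, 0]], spin=[7.5, 7.5, 7.5, 7.5, 7.5], grip=[20, 20, 20, 20, 20])

```text
clock: 27.75
eef_pos: [533.9, 74.7, 110.7]
orientation: [[-0.766, 0.643, -0.001], [0.643, 0.766, -0.0], [0.001, -0.001, -1.0]]
contact_force: [-0.2, 0.0, 0.0]
grip_width: 29.7
grip_force: 30.0
```

Request:
send_rows(xyz=[[2.1, -0.4, 0], [2.1, -0.4, 0], [2.1, -0.4, 0], [2.1, -0.4, 0], [2.5, -0.1, 0]], spin=[7.5, 7.5, 7.5, 7.5, 7.5], grip=[20, 20, 20, 20, 20])

```text
clock: 28.25
eef_pos: [642.6, 57.5, 110.4]
orientation: [[-0.999, 0.044, -0.002], [0.044, 0.999, -0.0], [0.002, -0.0, -1.0]]
contact_force: [-0.8, -0.5, -0.8]
grip_width: 29.8
grip_force: 30.0
```

Request:
send_rows(xyz=[[0, 0, 0], [0, 0, -3], [0, 0, -2], [0, 0, 0], [0, 0, 0]], spin=[0, 0, 0, 0, 0], grip=[20, 20, 20, 20, 20])

```text
clock: 28.75
eef_pos: [642.0, 58.0, 61.2]
orientation: [[-0.999, 0.05, -0.001], [0.05, 0.999, -0.0], [0.001, -0.0, -1.0]]
contact_force: [-0.1, -0.1, -0.7]
grip_width: 29.3
grip_force: 30.0
```

Request:
send_rows(xyz=[[0, 0, -2], [0, 0, -1.2], [0, 0, -0.6], [0, 0, -0.4], [0, 0, -0.1]], spin=[0, 0, 0, 0, 0], grip=[20, 20, 20, 20, 20])

```text
clock: 29.25
eef_pos: [642.7, 57.9, 18.3]
orientation: [[-0.999, 0.05, -0.0], [0.05, 0.999, -0.0], [0.0, -0.0, -1.0]]
contact_force: [-1.0, 0.4, -0.1]
grip_width: 29.5
grip_force: 30.0
```

Request:
send_rows(xyz=[[0, 0, -0.1], [0, 0, 0], [0, 0, 0], [0, 0, 0], [0, 0, 0]], spin=[0, 0, 0, 0, 0], grip=[20, 20, 48, 48, 48])

```text
clock: 29.75
eef_pos: [642.8, 57.9, 17.5]
orientation: [[-0.999, 0.049, 0.0], [0.049, 0.999, 0.0], [-0.0, 0.0, -1.0]]
contact_force: [0.4, 0.3, 0.1]
grip_width: 43.7
grip_force: 0.0
```

Request:
send_rows(xyz=[[0, 0, 3], [0, 0, 4], [0, 0, 4], [0, -3, 4], [0, -3, 4]], spin=[0, 0, 0, 0, 0], grip=[48, 48, 48, 48, 48])

```text
clock: 30.25
eef_pos: [642.4, -2.3, 209.1]
orientation: [[-0.999, 0.048, 0.0], [0.048, 0.999, -0.0], [-0.0, -0.0, -1.0]]
contact_force: [0.6, -0.7, 0.1]
grip_width: 43.8
grip_force: 0.0
```

Run:
```python
from h import *
snap('side','side4'); p,D=snap('side','side4')
cv2.imwrite('pics/c5.png',cv2.resize(p[180:280,240:400][:,:,::-1],None,fx=5,fy=5,interpolation=cv2.INTER_CUBIC))
print(ctrl.get_obs()['eef_pos'])
```

```text
[645.45698041  -4.67667383 213.39401812]
```

View pics/c5.png

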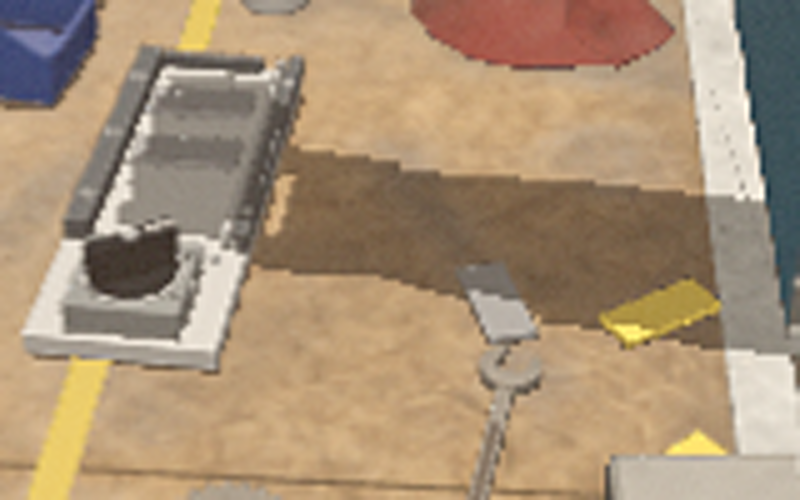

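Blanks B and C lie flat in the bed, and A is still in place by the wrench. Now for A.

Request:
send_rows(xyz=[[-2, 1.8, 0], [-2, 1.8, 0], [-2, 1.8, 0], [-2, 1.8, 0], [-2, 1.8, 0]], spin=[-6.9, -6.9, -6.9, -6.9, -6.9], grip=[55, 55, 55, 55, 55])

```text
clock: 30.85
eef_pos: [541.6, 88.6, 206.9]
orientation: [[-0.792, 0.611, -0.0], [0.611, 0.792, 0.0], [0.0, -0.0, -1.0]]
contact_force: [0.5, 0.2, 0.2]
grip_width: 50.3
grip_force: 0.0
```

Request:
send_rows(xyz=[[-2, 1.8, 0], [-2, 1.8, 0], [-2, 1.8, 0], [-2, 1.8, 0], [-2.3, 2.1, 0]], spin=[-6.9, -6.9, -6.9, -6.9, -6.9], grip=[55, 55, 55, 55, 55])

```text
clock: 31.35
eef_pos: [438.7, 181.5, 207.1]
orientation: [[-0.307, 0.952, -0.0], [0.952, 0.307, -0.0], [0.0, -0.0, -1.0]]
contact_force: [0.4, 0.1, -0.8]
grip_width: 50.1
grip_force: 0.0
```

Request:
send_rows(xyz=[[0, 0, -4], [0, 0, -4], [0, 0, -4], [0, 0, 0], [0, 0, 0]], spin=[0, 0, 0, 0, 0], grip=[55, 55, 55, 55, 55])

```text
clock: 31.85
eef_pos: [439.5, 180.9, 87.6]
orientation: [[-0.312, 0.95, -0.001], [0.95, 0.312, -0.001], [-0.0, -0.002, -1.0]]
contact_force: [0.2, -1.1, 0.7]
grip_width: 50.1
grip_force: 0.0
```

Request:
send_rows(xyz=[[0, 0, 0], [0, 0, 0]], spin=[0, 0], grip=[55, 55])

```text
clock: 32.05
eef_pos: [440.9, 181.4, 89.2]
orientation: [[-0.312, 0.95, 0.003], [0.95, 0.312, 0.001], [0.0, 0.003, -1.0]]
contact_force: [-0.0, -0.4, 0.1]
grip_width: 50.2
grip_force: 0.0
```

Request:
send_rows(xyz=[[0, 0, -3], [0, 0, -2], [0, 0, -1], [0, 0, -1], [0, 0, 0]], spin=[0, 0, 0, 0, 0], grip=[55, 55, 55, 55, 55])

```text
clock: 32.55
eef_pos: [439.7, 180.9, 17.1]
orientation: [[-0.312, 0.95, -0.0], [0.95, 0.312, -0.0], [-0.0, -0.0, -1.0]]
contact_force: [-0.5, 0.2, 0.5]
grip_width: 50.5
grip_force: 0.0
```

Request:
send_rows(xyz=[[0, 0, 0], [0, 0, 0]], spin=[0, 0], grip=[55, 55])

```text
clock: 32.75
eef_pos: [440.2, 181.1, 18.0]
orientation: [[-0.312, 0.95, 0.001], [0.95, 0.312, 0.0], [0.0, 0.001, -1.0]]
contact_force: [0.4, -0.1, 0.9]
grip_width: 50.3
grip_force: 0.0
```

Request:
send_rows(xyz=[[0, 0, -0.8], [0, 0, -0.6], [0, 0, -0.2], [0, 0, 0], [0, 0, 0]], spin=[0, 0, 0, 0, 0], grip=[55, 55, 55, 20, 20])

```text
clock: 33.25
eef_pos: [439.6, 180.9, 1.2]
orientation: [[-0.312, 0.95, -0.0], [0.95, 0.312, -0.0], [0.0, -0.0, -1.0]]
contact_force: [-0.7, -0.1, 0.2]
grip_width: 36.8
grip_force: 0.0
```

Request:
send_rows(xyz=[[0, 0, 0], [0, 0, 0], [0, 0, 0], [0, 0, 0]], spin=[0, 0, 0, 0], grip=[20, 20, 20, 20])

```text
clock: 33.65
eef_pos: [439.7, 180.9, 1.4]
orientation: [[-0.312, 0.95, 0.0], [0.95, 0.312, 0.0], [0.0, 0.0, -1.0]]
contact_force: [0.4, 0.9, 0.6]
grip_width: 29.8
grip_force: 30.0
```

Request:
send_rows(xyz=[[0, 0, 1], [0, 0, 3], [0, 0, 4], [0, 0, 3], [0, 0, 0]], spin=[0, 0, 0, 0, 0], grip=[20, 20, 20, 20, 20])

```text
clock: 34.15
eef_pos: [441.8, 181.7, 115.4]
orientation: [[-0.312, 0.95, 0.006], [0.95, 0.312, 0.002], [0.0, 0.006, -1.0]]
contact_force: [0.0, 0.1, -1.9]
grip_width: 29.7
grip_force: 30.0
```

Request:
send_rows(xyz=[[2, -0.6, 0], [2, -0.6, 0], [2, -0.6, 0], [2, -0.6, 0], [2, -0.6, 0]], spin=[6.9, 6.9, 6.9, 6.9, 6.9], grip=[20, 20, 20, 20, 20])

```text
clock: 34.65
eef_pos: [540.0, 150.5, 110.8]
orientation: [[-0.798, 0.602, -0.001], [0.602, 0.798, -0.0], [0.001, -0.001, -1.0]]
contact_force: [0.4, -0.1, -0.4]
grip_width: 29.5
grip_force: 30.0
```

Request:
send_rows(xyz=[[2, -0.6, 0], [2, -0.6, 0], [2, -0.6, 0], [2, -0.6, 0], [2.6, -0.9, 0]], spin=[6.9, 6.9, 6.9, 6.9, 6.9], grip=[20, 20, 20, 20, 20])

```text
clock: 35.15
eef_pos: [645.5, 117.7, 110.5]
orientation: [[-0.999, 0.044, -0.002], [0.044, 0.999, -0.0], [0.002, -0.0, -1.0]]
contact_force: [0.7, 0.1, -1.0]
grip_width: 29.8
grip_force: 30.0
```

Request:
send_rows(xyz=[[0, 0, 0], [0, 0, -3], [0, 0, -2], [0, 0, 0], [0, 0, 0]], spin=[0, 0, 0, 0, 0], grip=[20, 20, 20, 20, 20])

```text
clock: 35.65
eef_pos: [645.0, 118.0, 61.2]
orientation: [[-0.999, 0.05, -0.001], [0.05, 0.999, -0.0], [0.001, -0.0, -1.0]]
contact_force: [0.8, 0.6, -1.0]
grip_width: 29.1
grip_force: 30.0
```

Request:
send_rows(xyz=[[0, 0, -2], [0, 0, -1.2], [0, 0, -0.6], [0, 0, -0.4], [0, 0, -0.1]], spin=[0, 0, 0, 0, 0], grip=[20, 20, 20, 20, 20])

```text
clock: 36.15
eef_pos: [645.7, 118.0, 18.3]
orientation: [[-0.999, 0.05, -0.0], [0.05, 0.999, 0.0], [0.0, 0.0, -1.0]]
contact_force: [0.1, 0.3, -0.6]
grip_width: 29.7
grip_force: 30.0
```

Request:
send_rows(xyz=[[0, 0, -0.1], [0, 0, 0], [0, 0, 0], [0, 0, 0], [0, 0, 0]], spin=[0, 0, 0, 0, 0], grip=[20, 20, 48, 48, 48])

```text
clock: 36.65
eef_pos: [645.8, 118.0, 17.5]
orientation: [[-0.999, 0.049, 0.0], [0.049, 0.999, 0.0], [-0.0, 0.0, -1.0]]
contact_force: [-0.1, -0.3, 0.8]
grip_width: 43.8
grip_force: 0.0
```

Request:
send_rows(xyz=[[0, 0, 3], [0, 0, 4], [0, 0, 4], [0, 0, 4], [-2, -4, 0]], spin=[0, 0, 0, 0, 0], grip=[48, 48, 48, 48, 48])

```text
clock: 37.15
eef_pos: [630.1, 80.2, 173.4]
orientation: [[-0.999, 0.047, 0.01], [0.047, 0.999, 0.001], [-0.01, 0.002, -1.0]]
contact_force: [1.3, -1.8, -0.9]
grip_width: 44.0
grip_force: 0.0
```

Request:
send_rows(xyz=[[-1, -4.5, 0], [-1, -4.5, 0], [-1, -4.5, 0], [-1, -4.5, 0], [-1, -4.5, 0]], spin=[-6, -6, -6, -6, -6], grip=[48, 48, 48, 48, 48])

```text
clock: 37.65
eef_pos: [575.0, -148.8, 167.6]
orientation: [[-0.838, 0.546, 0.0], [0.546, 0.838, -0.0], [-0.0, 0.0, -1.0]]
contact_force: [0.2, 0.4, -0.0]
grip_width: 43.8
grip_force: 0.0
```

Run:
```python
from h import *
p,D=snap('top','top5'); snap('side','side5')
cv2.imwrite('pics/c6.png',cv2.resize(p[120:220,235:395][:,:,::-1],None,fx=5,fy=5,interpolation=cv2.INTER_CUBIC))
cv2.imwrite('pics/b6.png',p[:,:,::-1])
```

```text
(no output)
```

View pics/c6.png

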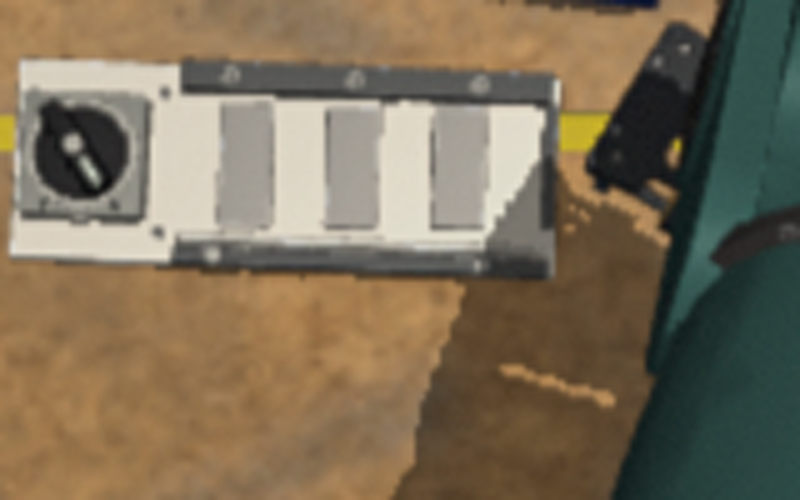

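All three blanks lie flat and square in the bed, with space to both jaws. I'll check the plates on the board before clamping.

Run:
```python
import cv2
a=cv2.imread('pics/side2.png')[135:195,270:400]; b=cv2.imread('pics/side5.png')[135:195,270:400]
cv2.imwrite('pics/b7.png',cv2.resize(cv2.vconcat([a,b]),None,fx=5,fy=5,interpolation=cv2.INTER_CUBIC)[:600])
```

```text
(no output)
```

View pics/b7.png

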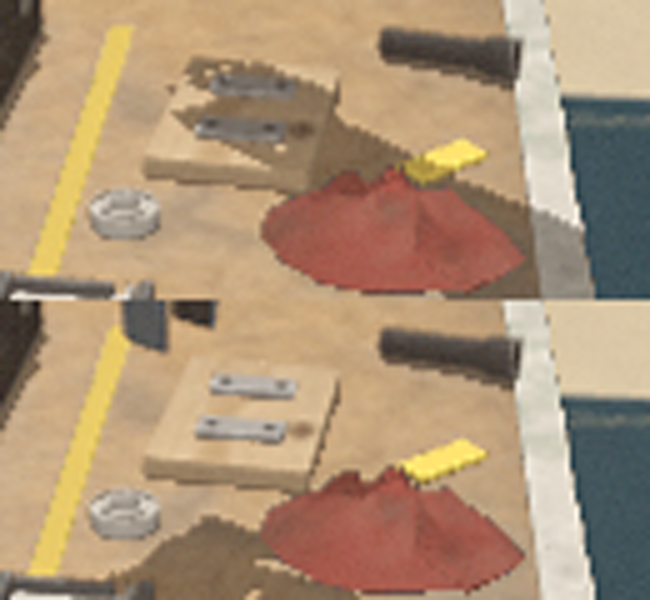

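Both finished plates lie flat on the board. Next I'll go back to the knob.

Request:
send_rows(xyz=[[0.8, 3.6, 0], [0.8, 3.6, 0], [0.8, 3.6, 0], [0.8, 3.6, 0], [0.8, 3.6, 0]], spin=[6.4, 6.4, 6.4, 6.4, 6.4], grip=[48, 48, 48, 48, 48])

```text
clock: 38.25
eef_pos: [615.8, 35.0, 167.5]
orientation: [[-1.0, 0.009, 0.0], [0.009, 1.0, 0.0], [-0.0, 0.0, -1.0]]
contact_force: [0.5, 0.1, 0.4]
grip_width: 43.4
grip_force: 0.0
```

Request:
send_rows(xyz=[[0.8, 3.6, 0], [0.8, 3.6, 0], [0.8, 3.5, 0], [0.6, 3.4, 0], [0.5, 3.4, 0]], spin=[6.4, 6.4, 6.4, 6.4, 6.7], grip=[48, 48, 48, 48, 48])

```text
clock: 38.75
eef_pos: [650.6, 210.1, 167.4]
orientation: [[-0.85, -0.527, 0.0], [-0.527, 0.85, 0.0], [-0.0, 0.0, -1.0]]
contact_force: [0.8, -0.9, 0.8]
grip_width: 43.4
grip_force: 0.0
```

Request:
send_rows(xyz=[[0, 0, 0], [0, 0, -3], [0, 0, -3], [0, 0, 0], [0, 0, 0]], spin=[0, 0, 0, 0, 0], grip=[48, 48, 48, 48, 48])

```text
clock: 39.25
eef_pos: [650.5, 207.8, 107.6]
orientation: [[-0.853, -0.522, -0.001], [-0.522, 0.853, -0.0], [0.001, 0.0, -1.0]]
contact_force: [-0.7, -0.2, 0.5]
grip_width: 43.7
grip_force: 0.0
```

Request:
send_rows(xyz=[[0, 0, -3], [0, 0, -2], [0, 0, -1.2], [0, 0, 0], [0, 0, 0]], spin=[0, 0, 0, 0, 0], grip=[48, 48, 48, 48, 48])

```text
clock: 39.75
eef_pos: [651.1, 208.0, 45.9]
orientation: [[-0.853, -0.522, 0.0], [-0.522, 0.853, 0.0], [-0.0, -0.0, -1.0]]
contact_force: [-0.1, -0.7, 0.1]
grip_width: 44.0
grip_force: 0.0
```

Request:
send_rows(xyz=[[0, 0, 0], [0, 0, 0], [0, 0, 0], [0, 0, 0], [0, 0, 0]], spin=[0, 0, 0, 0, 0], grip=[10, 10, 10, 10, 10])

```text
clock: 40.25
eef_pos: [651.1, 207.5, 45.7]
orientation: [[-0.853, -0.522, 0.001], [-0.522, 0.853, -0.0], [-0.0, -0.001, -1.0]]
contact_force: [0.8, -5.2, 1.9]
grip_width: 14.0
grip_force: 30.0
```

Request:
send_rows(xyz=[[0, 0, 0], [0, 0, 0], [0, 0, 0], [0, 0, 0], [0, 0, 0]], spin=[-7, -7, -7, -7, -7], grip=[10, 10, 10, 10, 10])

```text
clock: 40.75
eef_pos: [651.3, 207.9, 45.6]
orientation: [[-0.998, 0.066, 0.001], [0.066, 0.998, -0.0], [-0.001, -0.0, -1.0]]
contact_force: [0.3, -0.4, -0.2]
grip_width: 15.0
grip_force: 0.0
```

Request:
send_rows(xyz=[[0, 0, 0], [0, 0, 0], [0, 0, 0], [0, 0, 0], [0, 0, 0]], spin=[-7, -7, -7, -7, -6], grip=[10, 10, 10, 10, 10])

```text
clock: 41.25
eef_pos: [651.2, 208.0, 45.6]
orientation: [[-0.79, 0.613, 0.001], [0.613, 0.79, 0.0], [-0.001, 0.001, -1.0]]
contact_force: [2.6, 0.4, 0.1]
grip_width: 13.5
grip_force: 30.0
```

Request:
send_rows(xyz=[[0, 0, 0], [0, 0, 0], [0, 0, 0], [0, 0, 0], [0, 0, 0]], spin=[0, 0, 0, 0, 0], grip=[10, 10, 48, 48, 48])

```text
clock: 41.75
eef_pos: [650.3, 207.9, 45.1]
orientation: [[-0.794, 0.609, -0.001], [0.609, 0.794, -0.0], [0.0, -0.001, -1.0]]
contact_force: [0.3, 0.2, -0.0]
grip_width: 35.2
grip_force: 0.0
```

Request:
send_rows(xyz=[[0, 0, 4], [0, 0, 4], [0, 0, 4], [-1, -4.5, 0], [-1, -4.5, 0]], spin=[0, 0, 0, 0, 0], grip=[48, 48, 48, 48, 48])

```text
clock: 42.25
eef_pos: [630.9, 117.7, 166.7]
orientation: [[-0.795, 0.607, 0.002], [0.607, 0.795, 0.0], [-0.002, 0.002, -1.0]]
contact_force: [0.1, -0.6, -0.6]
grip_width: 43.9
grip_force: 0.0
```

Request:
send_rows(xyz=[[-1, -4.5, 0], [-1, -4.5, 0], [-1, -4.5, 0], [-1, -4.5, 0], [-1, -4.5, 0]], spin=[0, 0, 0, 0, 0], grip=[48, 48, 48, 48, 48])

```text
clock: 42.75
eef_pos: [579.8, -108.7, 165.3]
orientation: [[-0.793, 0.609, -0.0], [0.609, 0.793, 0.0], [0.0, -0.0, -1.0]]
contact_force: [0.7, -0.0, 0.6]
grip_width: 43.5
grip_force: 0.0
```

Request:
send_rows(xyz=[[-1, -4.5, 0], [-1, -4.5, 0], [0, 0, 0], [0, 0, 0]], spin=[0, 0, 0, 0], grip=[48, 48, 48, 48])

```text
clock: 43.15
eef_pos: [560.3, -197.7, 165.2]
orientation: [[-0.792, 0.61, -0.0], [0.61, 0.792, 0.0], [0.0, 0.0, -1.0]]
contact_force: [-0.4, 0.0, -0.2]
grip_width: 43.8
grip_force: 0.0
```

Run:
```python
from h import *
p,D=snap('top','top6')
cv2.imwrite('pics/c8.png',cv2.resize(p[120:220,235:395][:,:,::-1],None,fx=5,fy=5,interpolation=cv2.INTER_CUBIC))
uv=[(u,v) for v in range(125,180) for u in range(230,300)]
o,d=ray('top',uv); P=o+d*np.array([D[v,u] for u,v in uv])[:,None]
m=(P[:,2]>56)&(P[:,2]<70)&(P[:,1]>160)
print(cv2.minAreaRect(P[m,:2].astype(np.float32)))
```

```text
((650.71142578125, 207.8107452392578), (14.331957817077637, 55.1707763671875), 53.105403900146484)
```

View pics/c8.png

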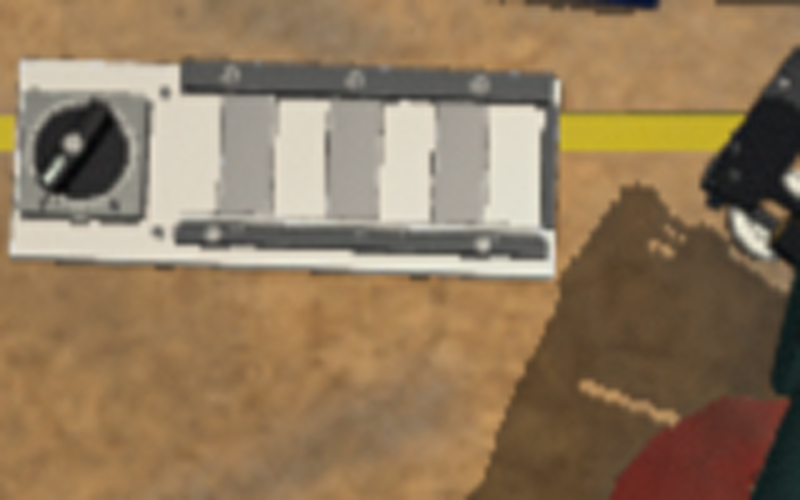

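The knob is back at its tight angle (-36.9°, against -36.7° at the start), and all three blanks are clamped square between the jaws. Handing in now.

```bash
python3 -c "
from bench import ctrl
print(ctrl.finish_job())"
```

```text
the job is handed in; nothing more can be done
None
```

I've handed the job in (it returned no verdict): both finished plates lie flat on the board, all three blanks are clamped square in the fixture, the knob is back at tight, and the arm never touched the bearing, wrench or gear.

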